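# Wedge the fog-lamp housing tight in its bench cradle

### The job

The fog-lamp housing sits loose in the bench cradle. Pick up the mallet and tap the wooden wedge in sideways, a little at a time with several separate gentle taps, until it no longer advances and the shoe grips the housing tightly; hit only the wedge, never hard. Then lay the mallet flat on the bench, clear of the cradle and wedge, and leave everything else where it is.

Things in the scene. Friction and masses are not known exactly. Their poses are not given: they have to be found in the camera images.
- mallet: Small mallet lying flat on the bench, 340 g. Head: dark cylinder, 34 mm in diameter, 90 mm long along the mallet's y, flat rubber faces. Wooden handle, 22 mm wide (y), 26 mm high, from the head to 205 mm towards -x (the last 22 mm a round butt, 34 mm). Origin: under the middle of the head, on the bench; z up. Head and handle axes are 17 mm higher. It balances about 35 mm behind the head's axis.
- mallet_head (a point): The centre of the mallet's head: each striking face lies 45 mm from it along the mallet's +y or -y.
- mallet_grip (a point): Point on the axis of the mallet's handle, 40 mm behind the head's centre: a good place to grip (from above, across the handle). The handle's underside is 4 mm above the bench.
- wedge: Loose waxed hardwood wedge, 178 mm long along its y, 36 mm high, 140 g. Thin end (14 mm) towards +y, started in the slot between shoe and stop bar; thick end (40 mm wide, squared off) towards -y. The -x side is straight and runs on the shoe, the +x side tapers 26 mm in 150 mm. Origin: underside, on the cradle's board, 103 mm from the thick end. Struck at the thick end, it moves to +y.
- wedge_end (a point): Centre of the wedge's thick end face, the place to strike, 38 mm above the bench. The wedge moves almost freely at first, then drags shoe and housing, then stops dead: after 12 to 75 mm, which measured poses do not tell exactly. It is tight when taps of 12 to 18 N no longer advance it (lighter ones stall early); a blow or push over 30 N splits it: tap at no more than about 40 mm/s.
- cradle: Fixed plywood cradle, screwed to the bench: board 20 mm thick, 255 mm (x from -130 to +125 mm) by 240 mm (y from -100 to +140 mm), with a tongue under the wedge (x 35 to 120 mm, y down to -145 mm), and a fence 20 mm thick along its -x edge, to 70 mm above the bench. Origin: underside; the wedge is driven along the cradle's +y.
- stop: Steel stop bar bolted on the cradle's board, 24 mm thick, 140 mm long, 36 mm high (top 56 mm above the bench), its slanting face towards the wedge. Origin: underside of its middle.
- shoe: Pressure shoe of the cradle, an aluminium bar with a rubber face, 140 mm long (y), 24 mm thick, top 55 mm above the bench. It slides freely along the cradle's x between the wedge and the housing; the wedge pushes it towards -x against the housing. Origin: underside of its middle.
- housing: Black plastic fog-lamp housing with two chrome bowls, 130 mm (x) by 180 mm (y), 60 mm high, 500 g, standing loose on the cradle's board between fence and shoe, with some millimetres of play. Origin: centre of its underside.
- driver: Bystander: black-handled screwdriver, 200 mm, lying on the bench. Origin under its middle.
- spanner: Bystander: steel spanner, 180 mm, lying on the bench. Origin under its middle.
- tape: Bystander: roll of tape, 100 mm across, 25 mm high. Origin under its middle.
- spray: Bystander: yellow spray can, 60 mm across, 170 mm tall. Origin under its middle.
- jar: Bystander: steel cup, 70 mm across, 60 mm tall. Origin under its middle.
- heatgun: Bystander: grey heat gun lying on the bench, about 220 mm long, 70 mm high. Origin under its motor.
- screwtray: Bystander: black plastic tray, 100 by 140 mm, 30 mm high. Origin under its middle.
Not all that is in view belongs to the job. Leave any red look-alike of the mallet alone.

How it is judged:
On the way, in this order (a step that is already met when the one before it is completed fails the run):
1. the mallet is picked up (height (world z) of each of mallet_head, mallet_grip above 0.03 m), for 0.1 s.
2. the mallet's first tap on the wedge (contact force between mallet and wedge above 0.1 N).
3. the mallet is drawn clear of the wedge, which is not yet tight (it is not driven home in one push) (distance between mallet_head and wedge_end above 0.053 m and contact force between mallet and wedge below 0.01 N and contact force between shoe and housing below 5 N).
4. a second tap (contact force between mallet and wedge above 0.1 N).
5. the mallet is drawn clear again (distance between mallet_head and wedge_end above 0.053 m and contact force between mallet and wedge below 0.01 N).
6. a further tap, the wedge now tight (contact force between mallet and wedge above 5 N and contact force between shoe and housing above 8 N).
At the end, for the whole second after the job is handed in: The wedge is at rest and tight: the shoe presses the housing with more than 10 N; the housing stands level (within 0.08 rad). The mallet lies still and flat on the bench (axis of head and handle under 26 mm high), touching neither wedge nor cradle (contact force between shoe and housing above 10 N and linear speed of wedge below 0.01 m/s and height (world z) of each of mallet_head, mallet_grip below 0.026 m and contact force between mallet and wedge below 0.1 N and contact force between mallet and cradle below 0.1 N and linear speed of mallet below 0.02 m/s and angle between housing's own z axis and vertical below 0.08 rad).
It fails at once if the mallet strikes or presses the wedge with more than 30 N (contact force between mallet and wedge above 30 N).
It fails at once if the robot itself touches the wedge (contact force between any of the arm, the fingers and wedge above 0.5 N).
It fails at once if the mallet or the robot hits the housing, shoe, stop or cradle (contact force between any of mallet, the arm, the fingers and housing above 3 N or contact force between any of mallet, the arm, the fingers and cradle above 8 N or contact force between mallet and stop above 8 N).
It fails at once if a bystander is moved by more than 20 mm (distance of any of driver, spanner, tape, spray, jar, heatgun, screwtray from where it was at the start of the episode above 0.02 m).
It also fails if it takes over 69 s, if anything falls off the work surface, if the arm or the gripper's body presses on something with over 40 N, if the wrist force passes 120 N, or if a joint passes its speed limit or range.

### The arm

A 6-joint arm with a two-finger parallel gripper is mounted at the origin on the work surface. World frame = base frame: x ahead of the robot, y to its left, z up, the work surface at z = 0. Lengths are in m, angles in rad, forces in N, time in s.
With the tool pointing down it reaches from about 0.375 to 0.9 m from the base axis. Payload 3.1 kg.
Tool frame: the origin (TCP) lies between the finger pads; the fingertips stand manip.finger_overhang ahead of it and the grasp point (between the pads) lies 5 mm behind it (manip.finger_overhang is the distance from the TCP to the fingertips, in m); z points along the fingers, y is the line along which they close (so a half turn about z gives the same grasp; the last joint's range is limited). The gripper opens to 85 mm and grips with 20 to 120 N. Pads are 22 mm wide; open, the fingers measure 114 mm over their backs; the gripper's body (76 mm by 85 mm) begins 54 mm behind the grasp point. The pads swing forward as they close: fully open they stand 13 mm farther back than shut.
Start: joints at [-1.407, 0.527, 1.433, -0, 1.181, -0.178], TCP at [0.21, -0.589, 0.245] pointing down, gripper open.
Joint ranges: [-3.08, 3.08], [-0.75, 2.2], [0.22, 2.44], [-1.43, 4.57], [0, 2.65], [-2.85, 2.85]. Speed limits (rad/s): [2.79, 2.79, 3.14, 3.14, 3.14, 3.14].

### API

Orientations are given as a unit quaternion [x, y, z, w].
In Python, from station import manip gives the robot as it stands.
- The arm moves only by the tool drive_tool, never from a script. Its argument "plan" is a list of rows, each a list of 7 numbers: the shift along the tool's x, y, z in m, then the turn, a rotation vector about the tool's x, y, z in degrees, then the opening, from -1 (shut) to 1 (fully open). In form: [[x, y, z, wx, wy, wz, gripper], ...]. A call has 1 to 10 rows; each row shifts and turns the commanded pose from where the row before left it, along the tool's axes as they then stand; what a row does not reach is not made up. A row lasts 1/10 s, in which the tool goes at most 50 mm and 8.59 degrees, less where a joint would pass 70% of its speed; a pose out of reach is approached as far as the arm can. A call is refused whole if a number of a shift passes 0.05 or a number of a turn 8.59, either way. A call with a gripper value outside its range is refused whole. The fingers move at their own pace and stop on an object; "newtons" is the grip in N (left out, the last holds). Time passes only in rows, so rows that do not move let the fingers close. It gives the time, the measured TCP pose, the force, the opening and the grip force at its end, in the units of the state.
- manip.sense(): the state, without advancing time (a new reading comes with each control period).
- manip.snapshot(name): name is "side" or "top"; returns a dict with "image" (400x640x3 uint8, red, green, blue), "z_map" (400x640 float32, m along the optical axis (not along the pixel's ray), 0 where there is no reading), "fov_y" (degrees; the focal length in pixels is half the picture's height over the tangent of half this angle, whatever the lens; pixels are square), "cx", "cy" (the principal point, pixels), "extrinsics" (4x4, takes a point from camera to world coordinates). Camera axes: x right, y up, looking along -z (the intrinsics and any distortion apply to the point x, -y, -z); pixel columns grow to the right and rows downward; lengths in m; the calibration is good to about 2 mm. A picture is of the moment at which its call begins.
- manip.sign_off(): hands the job in; it is judged then, once.
The state is a dict: "t": time; "q": joint angles; "qd": joint speeds; "tau": joint torques, N m; "tcp_pos": TCP position; "tool_rot": TCP orientation; "force": force on the tool from outside, world axes, zero at the start; "ft_torque": the same for the moment, N m; "finger_gap": opening from 0.0 (shut) to 1.0 (fully open); "gripper_force": force on a finger pad.
Only numpy, scipy, OpenCV 4.12 (cv2) and the standard library are available. Lean on these libraries where they do the work, as an engineer would, in place of code of your own. Each camera call takes 0.05 s, during which the arm holds its last target. There are 200 camera calls.

## Working session

There is one attempt and no reset: what is moved stays moved. The work goes in short steps, Python scripts to look and compute and a tool call to move; the robot and the scene stay as the last step left them, time stands still between calls to the robot, and variables do not carry over. Pictures are saved under pics/ and viewed, at most 10 in all, crops included, and the job is handed in when it is done.

Besides the shell and the picture viewer there is one more tool, called after "Emit:" as name([rows], argument=value, ...), one row to a line, values as JSON. drive_tool: Moves the arm, as the interface text tells. Its arguments: {"type":"object","properties":{"plan":{"type":"array"},"newtons":{"type":"number"}},"required":["plan"]}

```bash
mkdir -p pics; ls
cat > h.py <<'E'
import numpy as np, cv2
from station import manip
def snap(n,f=None):
    s=manip.snapshot(n)
    if f: cv2.imwrite('pics/'+f,cv2.cvtColor(s['image'],cv2.COLOR_RGB2BGR))
    return s
def cloud(s):
    z=s['z_map'];h,w=z.shape;f=h/2/np.tan(np.radians(s['fov_y'])/2)
    u,v=np.meshgrid(np.arange(w),np.arange(h))
    P=np.stack([(u-s['cx'])/f*z,-(v-s['cy'])/f*z,-z],-1)
    E=np.array(s['extrinsics']);return P@E[:3,:3].T+E[:3,3]
E
python3 - <<'E'
from h import *
for n in('top','side'):
    s=snap(n,n+'0.png');print(n,{k:v for k,v in s.items() if k not in('image','z_map')});P=cloud(s)
    np.savez(n+'0.npz',P=P,im=s['image'],z=s['z_map'])
print(manip.sense(),manip.finger_overhang)
E
```

```text
pics
top {'fov_y': 44.331682632669676, 'cx': 321.2564423612858, 'cy': 193.2469922527914, 'extrinsics': array([[-0.05484814,  0.97423885, -0.2187472 ,  0.11755206],
       [-0.99848697, -0.05437758,  0.00817567, -0.00507295],
       [-0.00392989,  0.21886465,  0.97574731,  1.6228558 ],
       [ 0.        ,  0.        ,  0.        ,  1.        ]])}
side {'fov_y': 56.28641915738733, 'cx': 320.0838487734789, 'cy': 193.72104934039297, 'extrinsics': array([[-0.73875434,  0.40800289, -0.53644726, -0.27778874],
       [-0.6737274 , -0.46861858,  0.5713913 ,  0.78388323],
       [-0.01825985,  0.78353702,  0.62107673,  0.89415788],
       [ 0.        ,  0.        ,  0.        ,  1.        ]])}
{'t': 0.1, 'q': array([-1.40650221e+00,  5.28398060e-01,  1.43379519e+00, -6.61409823e-05,
        1.18141440e+00, -1.78501334e-01]), 'qd': array([ 0.0005628 , -0.00090019, -0.00136655, -0.00027605,  0.0011324 ,
       -0.00130031]), 'tau': array([-4.58398317e-04, -4.43305600e+01, -1.78586179e+01, -1.54499498e-04,
        3.88858927e-03,  2.24438857e-06]), 'tcp_pos': array([ 0.2099807 , -0.58799683,  0.2444095 ]), 'tool_rot': array([ 9.85344687e-01,  1.70572075e-01, -2.34247328e-05, -1.00768742e-03]), 'force': array([ 0.54445548, -0.65596289,  0.1388692 ]), 'ft_torque': array([ 0.02895258,  0.02617354, -0.01650997]), 'gripper_force': 0.0, 'finger_gap': 0.9998827267879572} 0.014
```

View pics/top0.png

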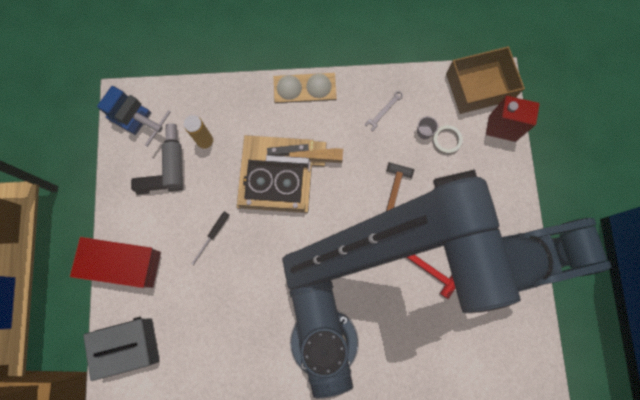

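View pics/side0.png

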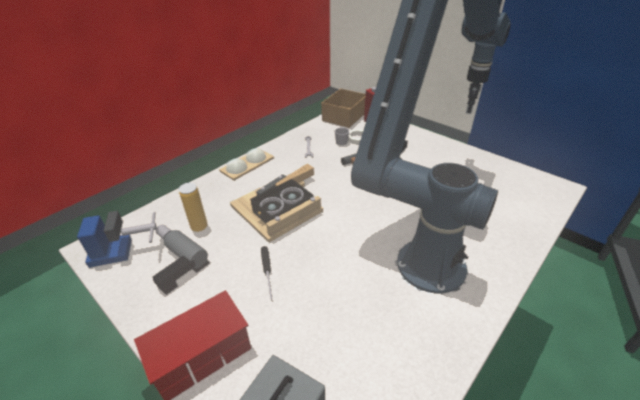

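Top view: the mallet candidates are the dark head with a brown handle, head at (400,170), and the all-red look-alike, head at (448,286). By the description I choose the dark one. The wedge's thick end is at about (342,156), and the cradle spans (240–312, 136–212).

Run:
```python
from h import *
d=np.load('top0.npz');P=d['P'];im=d['im'];z=d['z']
hsv=cv2.cvtColor(im,cv2.COLOR_RGB2HSV)
c=cv2.resize(cv2.cvtColor(im,cv2.COLOR_RGB2BGR)[120:230,225:425],None,fx=4,fy=4,interpolation=cv2.INTER_CUBIC);cv2.imwrite('pics/crop.png',c)
def med(u,v,r=1): return np.round(np.median(P[v-r:v+r+1,u-r:u+r+1].reshape(-1,3),0),4)
for n,u,v in [('bench',350,100),('bench',220,110),('bench',350,190),('bench',450,60),('bench',200,300),('board',252,150),('head',400,171),('handle',396,190),('wedge',335,155),('wedge2',320,154)]: print(n,med(u,v))
Z=P[...,2]
def rect(n,m):
    q=P[m][:,:2].astype(np.float32);r=cv2.minAreaRect(q);print(n,m.sum(),'c',np.round(r[0],4),'size',np.round(r[1],4),'ang',round(r[2],1),'z',np.round(np.percentile(P[m][:,2],[10,50,90]),4))
    return r
yy,xx=np.mgrid[:400,:640]
def box(a,b,c,e): return (xx>=a)&(xx<b)&(yy>=c)&(yy<e)
V=hsv[...,2];S=hsv[...,1]
print('HSV head',hsv[171,400],'handle',hsv[190,396],'wedge',hsv[155,335],'bench',hsv[190,350],'board',hsv[150,252])
m=box(380,418,158,184)&(V<110)&(S<110)&(Z>.012); rect('head',m)
m=box(380,414,176,214)&(S>90)&(Z>.01); r=rect('handle',m)
q=P[m][:,:2];print('pca',np.round(np.linalg.svd(q-q.mean(0))[2],3),q.mean(0))
m=box(313,346,146,166)&(Z>.045); r=rect('wedge',m)
for v in range(146,166,2): print(v,[(round(float(Z[v,u]),3)) for u in range(300,350,3)])
print('end of wedge',[tuple(np.round(P[v,u],4)) for v in (152,156,160) for u in (340,341,342,343,344)])
```

```text
bench [ 0.8123 -0.1384  0.0019]
bench [8.020e-01 3.207e-01 8.000e-04]
bench [ 0.4871 -0.1171 -0.003 ]
bench [ 1.3295 -0.7362 -0.7456]
bench [ 0.15    0.3924 -0.0024]
board [0.6409 0.2099 0.0168]
head [ 0.5367 -0.2868  0.0287]
handle [ 0.4726 -0.2677  0.0325]
wedge [ 0.5978 -0.0708  0.0558]
wedge2 [ 0.6043 -0.0214  0.0534]
HSV head [11 55 92] handle [ 12 132 143] wedge [ 15 115 169] bench [ 10  28 190] board [ 17 103 164]
head 229 c [ 0.5412 -0.2867] size [0.0867 0.0326] ang 71.6 z [0.0218 0.0297 0.0341]
handle 191 c [ 0.4651 -0.2602] size [0.0187 0.1247] ang 69.9 z [0.0245 0.0289 0.0332]
pca [[-0.937  0.35 ]
 [-0.35  -0.937]] [ 0.46493746 -0.25988262]
wedge 336 c [ 0.3743 -0.012 ] size [0.0996 0.5097] ang 81.4 z [0.0489 0.0541 0.059 ]
146 [0.066, 0.049, 0.052, 0.014, 0.016, 0.015, 0.012, 0.017, 0.019, -0.0, -0.002, 0.004, 0.007, -0.007, 0.001, -0.002, -0.0]
148 [0.061, 0.058, 0.057, 0.011, 0.019, 0.02, 0.017, 0.027, 0.02, -0.004, 0.004, -0.002, 0.051, -0.003, 0.0, 0.005, -0.002]
150 [0.056, 0.055, 0.055, 0.017, 0.012, 0.051, 0.053, 0.047, 0.056, 0.057, 0.06, 0.055, 0.057, 0.062, 0.06
[... 1146 characters left out ...]
0.0001)), (np.float64(0.6219), np.float64(-0.1049), np.float64(0.0027)), (np.float64(0.594), np.float64(-0.0878), np.float64(0.0498)), (np.float64(0.1176), np.float64(-0.0051), np.float64(1.6229)), (np.float64(0.5913), np.float64(-0.094), np.float64(0.0576)), (np.float64(0.6107), np.float64(-0.1011), np.float64(-0.0071)), (np.float64(0.6093), np.float64(-0.1043), np.float64(-0.0032)), (np.float64(0.5815), np.float64(-0.0871), np.float64(0.0453)), (np.float64(0.5801), np.float64(-0.0902), np.float64(0.0492)), (np.float64(0.58), np.float64(-0.0936), np.float64(0.0492)), (np.float64(0.5934), np.float64(-0.0996), np.float64(0.0027)), (np.float64(0.5937), np.float64(-0.1031), np.float64(0.0012))]
```

View pics/crop.png

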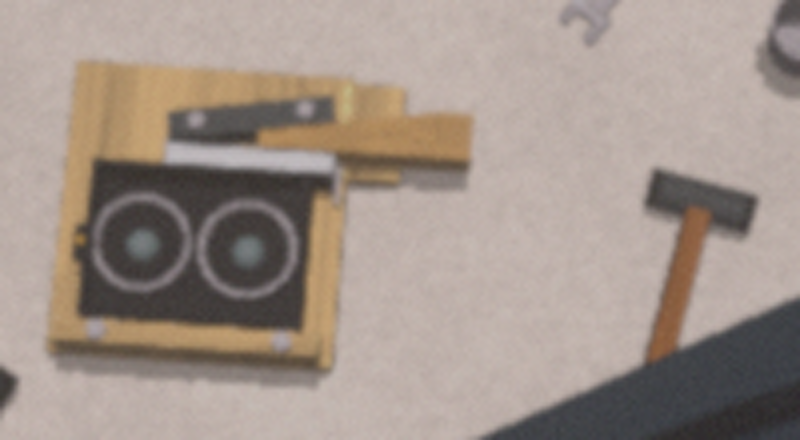

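The crop confirms the choice: grey-black head with rounded ends at full-image (401,170), brown handle running to (390,209). The wedge's end face is at crop x≈470, overhanging the tongue.

```bash
cat >> h.py <<'E'
def ray(s,u,v,zp):
    f=200/np.tan(np.radians(s['fov_y'])/2);E=np.array(s['extrinsics'])
    d=E[:3,:3]@np.array([(u-s['cx'])/f,-(v-s['cy'])/f,-1]);o=E[:3,3]
    return (o+d*(zp-o[2])/d[2])
E
python3 - <<'E'
from h import *
s=snap('top')
c=lambda x,y,z:ray(s,225+(x-1.5)/4,120+(y-1.5)/4,z)[:2]
A=lambda p,q:np.degrees(np.arctan2(*(q-p)[::-1]))
R=lambda a:np.round(a,4)
# cradle
for n,p,q,z in [('left board',(78,62),(52,340),.02),('wedge -x side',(470,163),(350,160),.056),('shoe top -x',(335,175),(166,163),.055),('shoe +x',(335,155),(168,142),.055),('wedge end',(470,163),(471,117),.056),('housing right',(303,328),(310,185),.08),('handle',(660,358),(697,210),.03),('handle L',(646,358),(684,205),.03),('handle R',(677,352),(711,210),.03),('head top edge',(756,199),(655,170),.025),('head bot edge',(748,232),(645,205),.017),('tongue end',(398,185),(405,90),.02)]:
    a,b=c(*p,z),c(*q,z);print(n,R(a),R(b),'len',round(np.linalg.norm(b-a),4),'ang',round(A(a,b),1))
print('head centre',R(c(701,203,.025)))
# side view wedge end & mallet head via depth
d=np.load('side0.npz');P=d['P'];im=d['im']
m=(P[...,2]>.045)&(P[...,2]<.065)&(P[...,0]>.55)&(P[...,0]<.66)&(P[...,1]<-.02)&(P[...,1]>-.14)
q=P[m];print('side wedge top',m.sum(),R(q.min(0)),R(q.max(0)),R(cv2.minAreaRect(q[:,:2].astype(np.float32))[0]))
d=np.load('top0.npz');P=d['P']
m=(P[...,2]>.045)&(P[...,2]<.065)&(P[...,0]>.55)&(P[...,0]<.66)&(P[...,1]<-.02)&(P[...,1]>-.14)
q=P[m];print('top wedge top',m.sum(),R(np.percentile(q,[2,98],0)))
E
```

```text
left board [0.6963 0.2352] [0.4536 0.2618] len 0.2441 ang 173.7
wedge -x side [ 0.5766 -0.0935] [0.5848 0.0058] len 0.0997 ang 85.3
shoe top -x [0.5729 0.0189] [0.5911 0.1586] len 0.1409 ang 82.6
shoe +x [0.5901 0.0181] [0.6092 0.1564] len 0.1397 ang 82.2
wedge end [ 0.5766 -0.0935] [ 0.6165 -0.0969] len 0.04 ang -4.9
housing right [0.4397 0.0504] [0.5583 0.0393] len 0.1192 ang -5.4
handle [ 0.4085 -0.2407] [ 0.5327 -0.2825] len 0.131 ang -18.6
handle L [ 0.4091 -0.2292] [ 0.5376 -0.272 ] len 0.1354 ang -18.4
handle R [ 0.4127 -0.2551] [ 0.532  -0.2942] len 0.1255 ang -18.1
head top edge [ 0.5407 -0.3338] [ 0.5708 -0.251 ] len 0.0881 ang 70.0
head bot edge [ 0.5145 -0.3259] [ 0.5429 -0.2412] len 0.0893 ang 71.5
tongue end [ 0.5713 -0.0334] [ 0.6552 -0.0441] len 0.0847 ang -7.3
head centre [ 0.5399 -0.2872]
side wedge top 143 [ 0.5773 -0.0998  0.0451] [ 0.6192 -0.0208  0.0614] [ 0.599  -0.0605]
top wedge top 264 [[ 0.5802 -0.0946  0.0462]
 [ 0.6207 -0.0217  0.0613]]
```

Emit:
drive_tool([
  [0,0,0,0,0,7.7,1],
  [0,0,0,0,0,7.7,1],
  [0,0,0,0,0,7.7,1],
  [0,0,0,0,0,7.7,1],
  [0,0,0,0,0,7.7,1],
  [0.022,-0.049,0,0,0,0,1],
  [0.022,-0.049,0,0,0,0,1],
  [0.022,-0.049,0,0,0,0,1],
  [0.022,-0.049,0,0,0,0,1],
  [0.022,-0.049,0,0,0,0,1],
])

```text
t: 1.15
tcp_pos: [0.3816, -0.4042, 0.2451]
tool_rot: [0.986, -0.164, -0.0, -0.0]
force: [0.7, -0.9, 0.1]
finger_gap: 0.998
gripper_force: 0.0
```

Emit:
drive_tool([
  [0.022,-0.049,0,0,0,0,1],
  [0.022,-0.049,0,0,0,0,1],
  [0.022,-0.048,0,0,0,0,1],
  [0,0,0.03,0,0,0,1],
  [0,0,0.03,0,0,0,1],
  [0,0,0,0,0,0,1],
  [0,0,0,0,0,0,1],
])

```text
t: 1.85
tcp_pos: [0.4832, -0.2964, 0.1851]
tool_rot: [0.986, -0.164, -0.001, -0.0]
force: [0.2, 0.2, 0.6]
finger_gap: 0.999
gripper_force: 0.0
```

Run:
```python
from h import *
s=manip.sense();print(s['t'],s['tcp_pos'],s['tool_rot'],s['q'],s['force'])
from scipy.spatial.transform import Rotation as R
M=R.from_quat(s['tool_rot']).as_matrix();print(M.round(4), np.degrees(np.arctan2(M[1,0],M[0,0])))
s=snap('top','t1.png');c=cv2.imread('pics/t1.png')[130:280,340:490];cv2.imwrite('pics/t1c.png',cv2.resize(c,None,fx=4,fy=4,interpolation=2))
```

```text
1.85 [ 0.48320242 -0.29643299  0.1850899 ] [ 9.86478286e-01 -1.63890401e-01 -6.08185860e-04 -3.97787753e-04] [-7.47347392e-01  5.28003553e-01  1.63890850e+00 -6.12868681e-06
  9.76134038e-01  1.15271866e+00] [0.16462085 0.18681576 0.57172701]
[[ 9.463e-01 -3.233e-01 -1.100e-03]
 [-3.233e-01 -9.463e-01  1.000e-03]
 [-1.300e-03 -6.000e-04 -1.000e+00]] -18.86554613074742
```

View pics/t1c.png

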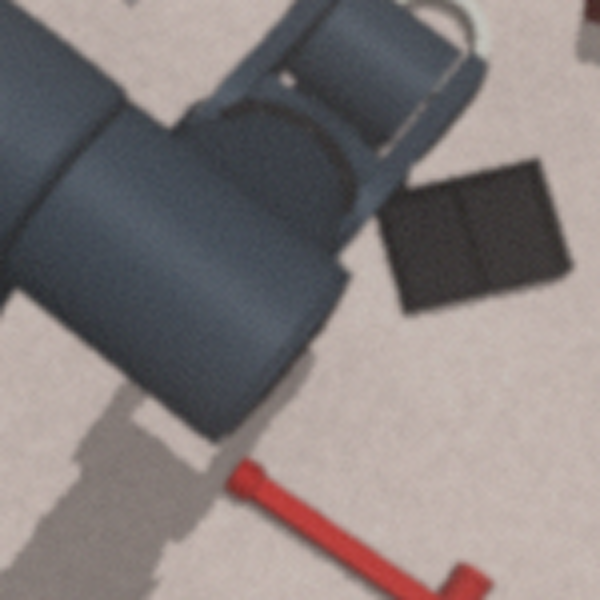

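The picture shows the arm covering the mallet, which is under the hand. The red look-alike at crop (250,475) and the tray at crop (475,235) are well clear.

Emit:
drive_tool([
  [0.0115,-0.0276,0,0,0,0,1],
  [0,0,0.04,0,0,0,1],
  [0,0,0.04,0,0,0,1],
  [0,0,0.03,0,0,0,1],
  [0,0,0.02,0,0,0,1],
  [0,0,0.015,0,0,0,1],
  [0,0,0,0,0,0,1],
  [0,0,0,0,0,0,1],
])

```text
t: 2.7
tcp_pos: [0.5039, -0.2751, 0.0414]
tool_rot: [0.986, -0.164, 0.001, 0.001]
force: [-0.2, 0.0, -0.3]
finger_gap: 0.999
gripper_force: 0.0
```

Emit:
drive_tool([
  [0,0,0.012,0,0,0,1],
  [0,0,0.011,0,0,0,1],
  [0,0,0,0,0,0,1],
  [0,0,0,0,0,0,-1],
  [0,0,0,0,0,0,-1],
  [0,0,0,0,0,0,-1],
  [0,0,0,0,0,0,-1],
  [0,0,0,0,0,0,-1],
  [0,0,0,0,0,0,-1],
  [0,0,0,0,0,0,-1],
], newtons=110)

```text
t: 3.7
tcp_pos: [0.5033, -0.2743, 0.0179]
tool_rot: [0.986, -0.164, 0.0, 0.0]
force: [-1.0, 0.1, 5.0]
finger_gap: 0.238
gripper_force: 108.0
```

Emit:
drive_tool([
  [0,0,-0.01,0,0,0,-1],
  [0,0,-0.02,0,0,0,-1],
  [0,0,-0.03,0,0,0,-1],
  [0,0,-0.03,0,0,0,-1],
  [0,0,0,0,0,-6,-1],
  [0,0,0,0,0,-6,-1],
  [0,0,0,0,0,0,-1],
  [0,0,0,0,0,0,-1],
])

```text
t: 4.5
tcp_pos: [0.5027, -0.2737, 0.107]
tool_rot: [0.998, -0.061, -0.001, -0.0]
force: [-0.5, -0.7, -3.3]
finger_gap: 0.235
gripper_force: 107.7
```

Run:
```python
from h import *
from scipy.spatial.transform import Rotation as R
s=manip.sense();M=R.from_quat(s['tool_rot']).as_matrix();print(s['tcp_pos'],M.round(3).tolist(),s['force'],s['ft_torque'],s['finger_gap'])
a=snap('side','s2.png');b=snap('top','t2.png')
A=cv2.imread('pics/s2.png')[100:250,220:420];B=cv2.imread('pics/t2.png')[120:270,250:450]
cv2.imwrite('pics/c2.png',np.hstack([cv2.resize(x,(400,300),interpolation=2) for x in(A,B)]))
for n,x in(('side',a),('top',b)):
    P=cloud(x);t=s['tcp_pos'];d=P-t
    m=(P[...,2]>.06)&(P[...,2]<.125)&(abs(d[...,0])<.25)&(abs(d[...,1])<.12)
    hs=cv2.cvtColor(x['image'],cv2.COLOR_RGB2HSV)
    w=m&(hs[...,1]>100)&(hs[...,0]<20);print(n,'handle',w.sum(),np.percentile(P[w],[5,50,95],0).round(3) if w.sum() else'')
    w=m&(d[...,0]>.022)&(d[...,0]<.08);print(n,'head',w.sum(),np.percentile(P[w],[3,50,97],0).round(3) if w.sum() else'', cv2.minAreaRect(P[w][:,:2].astype(np.float32)) if w.sum()>3 else '')
```

```text
[ 0.50272697 -0.27367091  0.10695858] [[0.993, -0.122, -0.001], [-0.122, -0.993, 0.001], [-0.001, -0.001, -1.0]] [-0.45168843 -0.70881568 -3.26052855] [0.02840989 0.04257237 0.03800105] 0.23503662404501066
side handle 0 
side head 6 [[ 0.557 -0.242  0.099]
 [ 0.561 -0.238  0.105]
 [ 0.567 -0.236  0.11 ]] ((0.5621450543403625, -0.23849275708198547), (0.0015987547812983394, 0.012303614057600498), 61.88106155395508)
top handle 22 [[ 0.366 -0.261  0.114]
 [ 0.372 -0.255  0.117]
 [ 0.379 -0.249  0.121]]
top head 0
```

View pics/c2.png

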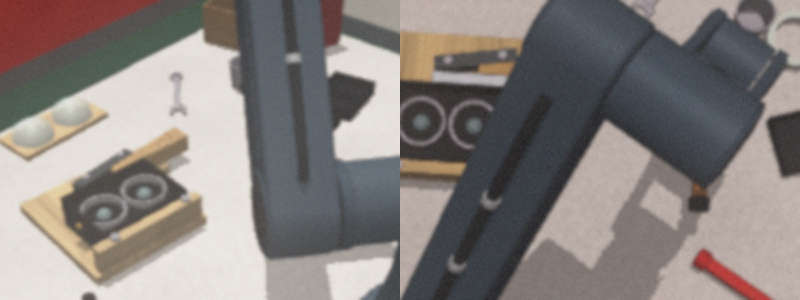

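Both crops show the mallet off the bench in the gripper: its butt is at right-crop (700,203), and the wedge and cradle are unmoved. Next I go to a stand-off in front of the wedge end.

Emit:
drive_tool([
  [0.0065,-0.0236,0,0,0,0,-1],
  [0.0065,-0.0236,0,0,0,0,-1],
  [0.0065,-0.0236,0,0,0,0,-1],
  [0.0064,-0.0236,0,0,0,0,-1],
  [0.0064,-0.0236,0,0,0,0,-1],
  [0,0,0.02,0,0,0,-1],
  [0,0,0.02,0,0,0,-1],
  [0,0,0.024,0,0,0,-1],
  [0,0,0,0,0,0,-1],
  [0,0,0,0,0,0,-1],
])

```text
t: 5.6
tcp_pos: [0.5491, -0.1607, 0.0429]
tool_rot: [0.998, -0.06, -0.001, -0.0]
force: [0.9, 0.9, -3.3]
finger_gap: 0.235
gripper_force: 108.0
```

Run:
```python
from h import *
s=manip.sense();print(s['tcp_pos'],s['force'])
a=snap('side','s3.png');b=snap('top','t3.png')
A=cv2.imread('pics/s3.png')[120:270,220:420];B=cv2.imread('pics/t3.png')[100:250,230:430]
cv2.imwrite('pics/c3.png',np.hstack([cv2.resize(x,(400,300),interpolation=2) for x in(A,B)]))
```

```text
[ 0.54905598 -0.1606528   0.04291507] [ 0.89217405  0.88486434 -3.34626909]
```

View pics/c3.png

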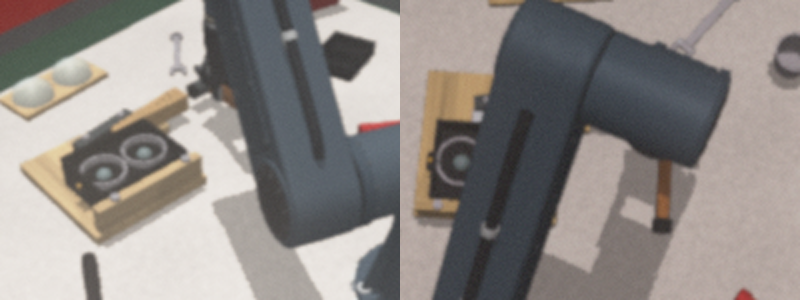

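The left crop shows the mallet head at (195,88) in line with the wedge end at (185,97), with a short gap between them. I start the first gentle tap.

Emit:
drive_tool([
  [0,-0.004,0,0,0,0,-1],
  [0,-0.004,0,0,0,0,-1],
  [0,-0.004,0,0,0,0,-1],
  [0,-0.003,0,0,0,0,-1],
  [0,-0.003,0,0,0,0,-1],
  [0,-0.003,0,0,0,0,-1],
  [0,-0.003,0,0,0,0,-1],
  [0,-0.002,0,0,0,0,-1],
  [0,0,0,0,0,0,-1],
])

```text
t: 6.6
tcp_pos: [0.5525, -0.1347, 0.0433]
tool_rot: [0.998, -0.06, -0.0, -0.0]
force: [-0.2, 0.8, -4.5]
finger_gap: 0.237
gripper_force: 108.0
```

Emit:
drive_tool([
  [0,-0.003,0,0,0,0,-1],
  [0,-0.003,0,0,0,0,-1],
])

```text
t: 6.8
tcp_pos: [0.5532, -0.1291, 0.0433]
tool_rot: [0.998, -0.06, -0.0, 0.0]
force: [-1.3, -0.2, -4.0]
finger_gap: 0.234
gripper_force: 108.1
```

Emit:
drive_tool([
  [0,-0.003,0,0,0,0,-1],
  [0,-0.002,0,0,0,0,-1],
  [0,0.01,0,0,0,0,-1],
  [0,0.01,0,0,0,0,-1],
  [0,0,0,0,0,0,-1],
])

```text
t: 7.3
tcp_pos: [0.5519, -0.146, 0.0434]
tool_rot: [0.998, -0.061, 0.001, 0.0]
force: [0.3, -0.1, -3.9]
finger_gap: 0.237
gripper_force: 108.2
```

```bash
cat >> h.py <<'E'
def wedge(f=None):
    x=snap('side',f);P=cloud(x);t=manip.sense()['tcp_pos']
    m=(P[...,2]>.047)&(P[...,2]<.063)&(P[...,0]>.57)&(P[...,0]<.64)&(P[...,1]<.02)&(P[...,1]>-.14)
    hs=cv2.cvtColor(x['image'],cv2.COLOR_RGB2HSV);m&=(hs[...,1]>85)
    q=P[m];d=q[:,:2]@np.array([.117,.993]);ref=np.array([.597,-.096])@np.array([.117,.993])
    print('n',m.sum(),'end advance',np.percentile(d,[1,3,6]).round(4)-ref,'tcp',t.round(4),'t',manip.sense()['t'])
E
python3 - <<'E'
from h import *
P=np.load('side0.npz');
wedge('s4.png')
p=P['P'];im=P['im'];hs=cv2.cvtColor(im,cv2.COLOR_RGB2HSV)
m=(p[...,2]>.047)&(p[...,2]<.063)&(p[...,0]>.57)&(p[...,0]<.64)&(p[...,1]<.02)&(p[...,1]>-.14)&(hs[...,1]>85)
print('start',m.sum(),np.percentile(p[m][:,:2]@[.117,.993],[1,3,6])-np.dot([.597,-.096],[.117,.993]))
A=np.hstack([cv2.resize(cv2.imread('pics/'+n)[150:230,270:345],(375,400),interpolation=2) for n in('s3.png','s4.png')]);cv2.imwrite('pics/c4.png',A)
E
```

```text
n 97 end advance [0.020779 0.022079 0.025879] tcp [ 0.5516 -0.1453  0.0434] t 7.35
start 88 [0.01085367 0.01276574 0.01446047]
```

View pics/c4.png

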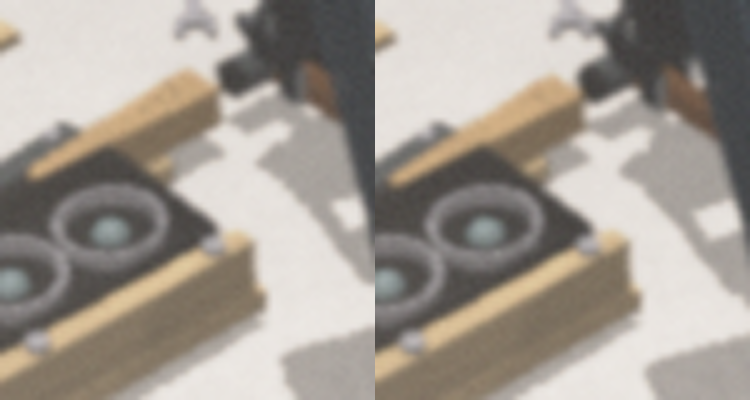

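The right half shows the wedge end moved in from about 218 to 208 of its 375-pixel half, so it advanced about 10 mm. There is a clear gap to the mallet. Second tap next.

Emit:
drive_tool([
  [0,-0.004,0,0,0,0,-1],
  [0,-0.004,0,0,0,0,-1],
  [0,-0.004,0,0,0,0,-1],
  [0,-0.004,0,0,0,0,-1],
  [0,-0.003,0,0,0,0,-1],
  [0,-0.003,0,0,0,0,-1],
  [0,-0.003,0,0,0,0,-1],
  [0,-0.003,0,0,0,0,-1],
])

```text
t: 8.15
tcp_pos: [0.5546, -0.1165, 0.0433]
tool_rot: [0.998, -0.06, -0.0, 0.0]
force: [-2.7, -4.8, -4.1]
finger_gap: 0.236
gripper_force: 108.3
```

Emit:
drive_tool([
  [0,-0.002,0,0,0,0,-1],
  [0,-0.002,0,0,0,0,-1],
])

```text
t: 8.35
tcp_pos: [0.555, -0.1129, 0.0433]
tool_rot: [0.998, -0.06, -0.0, 0.001]
force: [-3.7, -13.4, -3.6]
finger_gap: 0.237
gripper_force: 108.5
```

Emit:
drive_tool([
  [0,-0.002,0,0,0,0,-1],
  [0,-0.002,0,0,0,0,-1],
])

```text
t: 8.55
tcp_pos: [0.5549, -0.1126, 0.0435]
tool_rot: [0.998, -0.059, -0.001, 0.003]
force: [-10.3, -25.5, -3.5]
finger_gap: 0.233
gripper_force: 108.9
```

Emit:
drive_tool([
  [0,0.008,0,0,0,0,-1],
  [0,0.008,0,0,0,0,-1],
  [0,0.006,0,0,0,0,-1],
  [0,0,0,0,0,0,-1],
  [0,0,0,0,0,0,-1],
])

```text
t: 9.05
tcp_pos: [0.553, -0.1297, 0.0433]
tool_rot: [0.998, -0.06, -0.0, -0.0]
force: [-0.5, -0.2, -3.0]
finger_gap: 0.235
gripper_force: 108.9
```

Run:
```python
from h import *
wedge('s5.png')
s=manip.sense();print(s['force'],s['ft_torque'])
x=snap('top','t5.png')
A=cv2.imread('pics/s5.png')[140:230,250:350];B=cv2.imread('pics/t5.png')[120:210,230:330]
cv2.imwrite('pics/c5.png',np.hstack([cv2.resize(y,(400,360),interpolation=2) for y in(A,B)]))
```

```text
n 97 end advance [0.025379 0.030579 0.032579] tcp [ 0.553  -0.1296  0.0433] t 9.1
[-0.11391904  0.50443234 -3.82864621] [-0.01117154  0.05355371 -0.0010434 ]
```

View pics/c5.png

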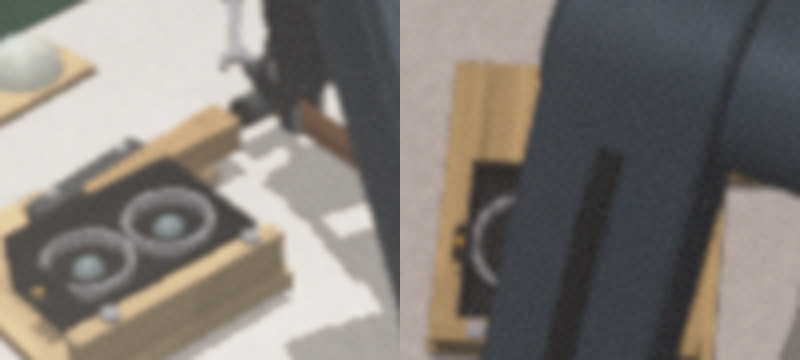

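The wedge moved in again, its end now at left-crop (240,115), with the mallet head clear of it. The next tap is slow near contact, aiming for about 15 N.

Emit:
drive_tool([
  [0,-0.004,0,0,0,0,-1],
  [0,-0.004,0,0,0,0,-1],
  [0,-0.003,0,0,0,0,-1],
  [0,-0.003,0,0,0,0,-1],
  [0,-0.002,0,0,0,0,-1],
  [0,-0.002,0,0,0,0,-1],
])

```text
t: 9.75
tcp_pos: [0.5551, -0.1129, 0.0434]
tool_rot: [0.998, -0.059, -0.0, 0.001]
force: [-3.3, -9.3, -2.9]
finger_gap: 0.233
gripper_force: 109.1
```

Emit:
drive_tool([
  [0,-0.001,0,0,0,0,-1],
  [0,-0.001,0,0,0,0,-1],
])

```text
t: 9.95
tcp_pos: [0.5551, -0.1128, 0.0434]
tool_rot: [0.998, -0.06, -0.0, 0.002]
force: [-4.4, -12.9, -3.5]
finger_gap: 0.236
gripper_force: 109.1
```

Emit:
drive_tool([
  [0,-0.001,0,0,0,0,-1],
  [0,0,0,0,0,0,-1],
])

```text
t: 10.15
tcp_pos: [0.555, -0.1128, 0.0435]
tool_rot: [0.998, -0.06, -0.0, 0.002]
force: [-5.9, -13.2, -2.2]
finger_gap: 0.236
gripper_force: 109.1
```

Emit:
drive_tool([
  [0,0.008,0,0,0,0,-1],
  [0,0.008,0,0,0,0,-1],
  [0,0,0,0,0,0,-1],
  [0,-0.004,0,0,0,0,-1],
  [0,-0.004,0,0,0,0,-1],
  [0,-0.003,0,0,0,0,-1],
  [0,-0.002,0,0,0,0,-1],
  [0,-0.002,0,0,0,0,-1],
  [0,-0.001,0,0,0,0,-1],
  [0,0,0,0,0,0,-1],
])

```text
t: 11.15
tcp_pos: [0.5548, -0.1128, 0.0434]
tool_rot: [0.998, -0.059, -0.001, 0.003]
force: [-5.8, -16.2, -3.2]
finger_gap: 0.235
gripper_force: 109.2
```

Emit:
drive_tool([
  [0,-0.001,0,0,0,0,-1],
  [0,0,0,0,0,0,-1],
])

```text
t: 11.35
tcp_pos: [0.5548, -0.1127, 0.0435]
tool_rot: [0.998, -0.059, -0.001, 0.003]
force: [-7.5, -18.1, -3.7]
finger_gap: 0.235
gripper_force: 109.4
```

The wedge no longer advances at 14–18 N, so it is tight. Now I withdraw and take the mallet back to its free spot.

Emit:
drive_tool([
  [0,0.01,0,0,0,0,-1],
  [0,0.015,0,0,0,0,-1],
  [0,0.015,0,0,0,0,-1],
  [0,0,-0.02,0,0,0,-1],
  [0,0,-0.02,0,0,0,-1],
  [-0.01,0.03,0,0,0,0,-1],
  [-0.01,0.03,0,0,0,0,-1],
  [-0.01,0.03,0,0,0,0,-1],
  [-0.01,0.03,0,0,0,0,-1],
  [0,0,0,0,0,0,-1],
])

```text
t: 12.35
tcp_pos: [0.4961, -0.2667, 0.0835]
tool_rot: [0.998, -0.062, 0.001, 0.001]
force: [0.2, 0.4, -4.5]
finger_gap: 0.236
gripper_force: 109.4
```

Run:
```python
from h import *
wedge('s6.png'); s=manip.sense();print(s['tcp_pos'],s['tool_rot'],s['force'])
d=np.load('side0.npz');x=snap('side');P=cloud(x)
for n,p in(('start',d['P']),('now',P)):
    m=(p[...,2]>.072)&(p[...,2]<.095)&(p[...,0]>.4)&(p[...,0]<.6)&(p[...,1]<.25)&(p[...,1]>0);q=p[m]
    print(n,m.sum(),q.mean(0).round(4),np.linalg.lstsq(np.c_[q[:,:2],np.ones(len(q))],q[:,2],rcond=None)[0].round(3))
```

```text
n 82 end advance [0.030179 0.031679 0.034979] tcp [ 0.4963 -0.2647  0.0834] t 12.4
[ 0.49634441 -0.26473542  0.08340769] [ 9.98098575e-01 -6.16356585e-02  4.44740385e-04  2.87047888e-04] [ 0.26124887  0.91127314 -3.16809674]
start 513 [0.5011 0.1393 0.0776] [ 0.013 -0.002  0.071]
now 518 [0.5005 0.139  0.0775] [ 0.011 -0.001  0.072]
```

Emit:
drive_tool([
  [0,0,0.02,0,0,0,-1],
  [0,0,0.02,0,0,0,-1],
  [0,0,0.013,0,0,0,-1],
  [0,0,0.006,0,0,0,-1],
  [0,0,0.003,0,0,0,-1],
  [0,0,0,0,0,0,-1],
  [0,0,0,0,0,0,-1],
])

```text
t: 13.15
tcp_pos: [0.4973, -0.2625, 0.0219]
tool_rot: [0.998, -0.06, 0.001, 0.0]
force: [-0.0, -0.5, -3.1]
finger_gap: 0.234
gripper_force: 109.6
```

Emit:
drive_tool([
  [0,0,0.0015,0,0,0,-1],
  [0,0,0,0,0,0,-1],
  [0,0,0,0,0,0,-1],
])

```text
t: 13.45
tcp_pos: [0.4969, -0.2624, 0.0201]
tool_rot: [0.998, -0.06, 0.0, 0.0]
force: [-0.2, -0.9, -4.1]
finger_gap: 0.234
gripper_force: 109.6
```

Emit:
drive_tool([
  [0,0,0.0015,0,0,0,-1],
  [0,0,0,0,0,0,-1],
  [0,0,0,0,0,0,-1],
])

```text
t: 13.75
tcp_pos: [0.4968, -0.2622, 0.0182]
tool_rot: [0.998, -0.06, -0.0, -0.0]
force: [-0.5, 1.0, -4.5]
finger_gap: 0.233
gripper_force: 109.6
```

Emit:
drive_tool([
  [0,0,0.0006,0,0,0,-1],
  [0,0,0,0,0,0,-1],
  [0,0,0,0,0,0,0],
  [0,0,0,0,0,0,1],
  [0,0,0,0,0,0,1],
  [0,0,0,0,0,0,1],
  [0,0,0,0,0,0,1],
  [0,0,0,0,0,0,1],
])

```text
t: 14.55
tcp_pos: [0.4969, -0.2623, 0.0177]
tool_rot: [0.998, -0.06, 0.0, 0.0]
force: [0.1, 0.6, -0.1]
finger_gap: 1.002
gripper_force: 0.0
```

Emit:
drive_tool([
  [0,0,-0.01,0,0,0,1],
  [0,0,-0.02,0,0,0,1],
  [0,0,-0.04,0,0,0,1],
  [0,0,-0.04,0,0,0,1],
  [0,0.05,-0.03,0,0,0,1],
  [0,0.05,0,0,0,0,1],
  [-0.02,0.05,0,0,0,0,1],
  [-0.02,0.05,0,0,0,0,1],
  [-0.02,0.05,0,0,0,0,1],
  [-0.02,0.05,0,0,0,0,1],
])

```text
t: 15.55
tcp_pos: [0.3886, -0.5314, 0.1543]
tool_rot: [0.998, -0.06, 0.0, 0.0]
force: [0.5, -0.7, 0.5]
finger_gap: 1.0
gripper_force: 0.0
```

Run:
```python
from h import *
wedge('s7.png');x=snap('top','t7.png');P=cloud(x)
cv2.imwrite('pics/c7.png',cv2.resize(cv2.imread('pics/t7.png')[80:240,180:480],(800,427),interpolation=2))
hs=cv2.cvtColor(x['image'],cv2.COLOR_RGB2HSV)
m=(P[...,2]>.012)&(P[...,2]<.06)&(P[...,0]>.3)&(P[...,0]<.6)&(P[...,1]<-.2)&(P[...,1]>-.34);print(m.sum(),np.percentile(P[m],[2,50,90,98],0).round(3))
```

```text
n 81 end advance [0.029279 0.032079 0.033579] tcp [ 0.3845 -0.5407  0.1548] t 15.6
104 [[ 0.335 -0.261  0.017]
 [ 0.538 -0.24   0.028]
 [ 0.554 -0.225  0.036]
 [ 0.558 -0.223  0.038]]
```

View pics/c7.png

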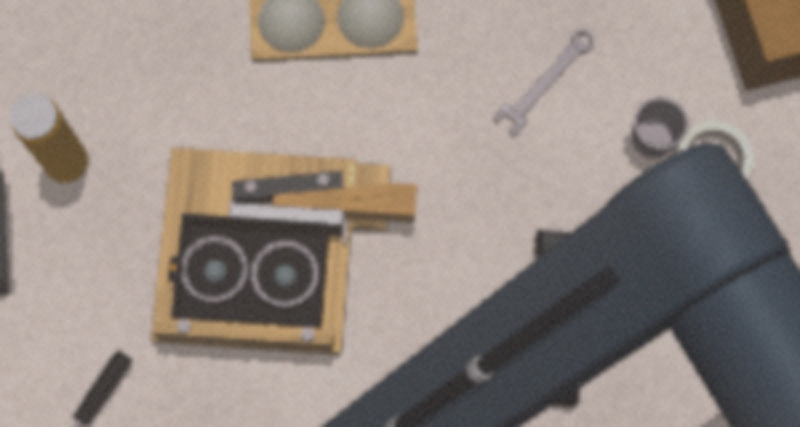

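The picture shows the wedge driven in at (345,200), with the shoe closed against the housing. The mallet lies on the bench far from the cradle, its head end at (550,242) and its butt at (568,392). The bystanders in view stand where they were.

```bash
python3 -c "
from station import manip
print(manip.sign_off())"
```

```text
the job is handed in; nothing more can be done
None
```

The job is handed in. The wedge went in about 20 mm over four separate taps and no longer moved at 14–18 N (the second tap reached about 27 N, under the 30 N limit). The mallet lies flat on the bench, clear of the cradle and wedge; the sign-off returned no verdict.

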